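# Set the preheater dial to step three

### The arm

A 6-joint arm with a two-finger parallel gripper is mounted at the origin on a cart in front of the work surface, level with it; the furniture and walls round the work are solid. World frame = base frame: x ahead of the robot, y to its left, z up, the work surface at z = 0. Lengths are in mm, angles in degrees, forces in N, time in s.
With the tool pointing down it reaches from about 300 to 850 mm from the base axis. Payload 4.2 kg.
Tool frame: the origin (TCP) lies at the very end of the fingers, on their centre line; the grasp point (between the pads) lies 19 mm behind it; z points along the fingers, y is the line along which they close (so a half turn about z gives the same grasp; the last joint's range is limited). The gripper opens to 91 mm and grips with 3 to 60 N. Pads are 32 mm wide; open, the fingers measure 118 mm over their backs; the gripper's body (76 mm by 178 mm) begins 60 mm behind the grasp point.
Start: joints at [71.161, 18.312, 89.639, -0, 72.044, -1.146], TCP at [174.754, 547.818, 213.976] pointing down, gripper open.
Joint ranges: [-177.97, 177.97], [-48.28, 115.42], [12.27, 149.76], [-77.06, 257.06], [2.81, 150.46], [-146.56, 146.56]. Speed limits (degrees/s): [147.25, 147.25, 180, 180, 180, 180].

### API

Orientations are given as [roll, pitch, yaw] about the fixed x, y, z axes, in that order (R = Rz(yaw) Ry(pitch) Rx(roll)).
In Python, from workcell import * gives the robot as it stands.
- The arm moves only by the tool move_arm, never from a script. Its argument "motion" is a list of rows, each a list of 3 entries, a list of its own where there are three numbers: the finger opening in mm, from 0 to 91.2, then the shift along the world's x, y, z in units of 25 mm (1.0 is 25 mm), then the turn, a rotation vector about the world's x, y, z in units of 4 degrees (1.0 is 4 degrees). In form: [[grip, [x, y, z], [ax, ay, az]], ...]. A call has 1 to 20 rows; each row shifts and turns the commanded pose from where the row before left it; what a row does not reach is not made up. A row lasts 1/12 s, in which the tool goes at most 41.7 mm and 7.16 degrees, less where a joint would pass 70% of its speed; a pose out of reach is approached as far as the arm can. A call with a number of a shift or a turn outside -1 to 1 is refused whole. A call with a gripper value outside its range is refused whole. The fingers move at their own pace and stop on an object; "grip_force" is the grip in N (left out, the last holds). Time passes only in rows, so rows that do not move let the fingers close. It gives the time, the measured TCP pose, the force, the opening and the grip force at its end, in the units of the state.
- state(): the state, without advancing time (a new reading comes with each control period).
- grab_frame(name): name is "side" or "top" or "wrist"; returns the picture (384x512x3 uint8, blue, green, red); there is no depth.
- camera_info(name): a dict with "fx", "fy", "cx", "cy" (pixels), "k1" (the pictures are not rectified: a ray, as slopes to the right and down, at radius r is drawn at 1 + k1 r^2 times it, then the intrinsics apply), "rvec" (rotation vector, rad) and "tvec" (3), from world to camera coordinates, as OpenCV has them. Camera axes: x right, y down, z forward; pixel columns grow to the right and rows downward; lengths in mm; the calibration is good to about 2 mm. A picture is of the moment at which its call begins: read the wrist's pose just before it. camera_info takes no time and is no camera call; for the wrist camera it gives the pose at the moment of the call.
- job_done(): hands the job in; it is judged then, once.
The state is a dict: "time_s": time; "qpos": joint angles; "qvel": joint speeds; "effort": joint torques, N m; "ee_pos": TCP position; "ee_rot": TCP orientation; "force": force on the tool from outside, world axes, zero at the start; "torque": the same for the moment, N m; "gripper_width": finger opening in mm; "gripper_force": force on a finger pad.
Only numpy, scipy, OpenCV 4.12 (cv2) and the standard library are available. Lean on these libraries where they do the work, as an engineer would, in place of code of your own. Each camera call takes 0.05 s, during which the arm holds its last target. There are 200 camera calls.

### The job

Turn the big knurled dial on the preheater's control box, by fingertip friction alone, until its white pointer clicks into the detent at the mark with three pips, and leave it there. Press only lightly on the dial, do not grip or lift anything, and leave the box and the things around it where they stand.

Things in the scene. Friction and masses are not known exactly. Their poses are not given: they have to be found in the camera images.
- control_box: Grey box 170 x 170 mm, deck 40 mm above the bench, loose on rubber feet, about 2.5 kg. Origin: centre of its underside; x to its rear (away from the robot at yaw 0), y left, z up. On the deck in front of the dial stand four radial rows of white pips: clockwise from above one, two, three, four pips, at -120, -160, 160, 120 degrees about z from the box's x.
- dial_top (a point): On the dial's vertical axis, 22 mm behind the box's centre, 68 mm above the bench: height of the dial's flat top when not pressed. Fixed to the box, axes as the box's. The dial is a black rubbery disc 110 mm across, 20 mm thick, with a knurled rim; too wide to grip.
- three_pips (a point): Innermost pip of the three-pip mark on the box's deck, 64 mm from the dial's axis, 42 mm above the bench: where the pointer must point.
- dial (a joint): Dial angle, rad, growing clockwise seen from above: 0 at one pip, 0.698 two, 1.396 three, 2.094 four pips. Equal detents at these four; halfway between is a hump of about 0.06 N m, past which it snaps on into the next. Stops just beyond the end marks. Starts in the detent at one or two pips.
- pointer_tip (a point): Outer end of the white line on the dial's top, 51 mm from its axis; turns and sinks with the dial. The dial floats on a spring: it yields at about 3 N, then 1.6 N per mm, stop after 6 mm. A closed fingertip pressed 4 to 5 mm down (8 to 10 N) on the top, 40 mm from the axis, and moved slowly in an arc about the axis carries the dial along.
- kapton_roll: Bystander: roll of amber tape lying flat, 62 mm across, 19 mm high, behind the box. Origin: centre of its underside.
- cup_screws: Bystander: small white cup of screws, 58 mm across, 26 mm high, to the right of the box. Origin: centre of its underside.
- spare_board: Bystander: green circuit board 52 x 90 x 12 mm lying flat to the left of the box. Origin: centre of its underside.

How it is judged:
By the outcome, as a careful person would: the job done as asked, in the order asked, and still so for the second after the job is handed in, with the robot touching nothing.
It also fails if it takes over 38 s, if anything falls off the work surface, if the arm or the gripper's body presses on something with over 40 N, if the wrist force passes 120 N, or if a joint passes its speed limit or range.

## Working session

There is one attempt and no reset: what is moved stays moved. The work goes in short steps, Python scripts to look and compute and a tool call to move; the robot and the scene stay as the last step left them, time stands still between calls to the robot, and variables do not carry over. Pictures are saved under pics/ and viewed, at most 10 in all, crops included, and the job is handed in when it is done.

Besides the shell and the picture viewer there is one more tool, called as name([rows], argument=value, ...), one row to a line, values as JSON. move_arm: Moves the arm, as the interface text tells. Shifts and turns lie within -1 to 1; 1 stands for 25 mm of shift or 4 degrees of turn. Its arguments: {"type":"object","properties":{"motion":{"type":"array","items":{"type":"array"}},"grip_force":{"type":"number"}},"required":["motion"]}

```bash
mkdir -p pics; ls; python3 - <<'E'
from workcell import *
import cv2
print(state())
for n in ("side","top"):
    cv2.imwrite(f"pics/{n}0.png",grab_frame(n)); print(camera_info(n))
E
```

```text
pics
{'time_s': 0.0, 'qpos': array([ 7.11615344e+01,  1.83502462e+01,  8.97056105e+01,  4.39945929e-04,
        7.20436347e+01, -1.14634710e+00]), 'qvel': array([ 0.02131196, -0.04840679, -0.03608647,  0.02522355,  0.08847142,
       -0.07850101]), 'effort': array([-1.17989486e-03, -4.12453580e+01, -2.31980145e+01,  7.27192755e-02,
        4.55754565e-02, -1.29689079e-04]), 'ee_pos': array([174.58319009, 547.33062024, 213.13965401]), 'ee_rot': array([-1.79900537e+02, -2.40864130e-03,  1.62307743e+02]), 'force': array([0.63505381, 0.79341893, 0.05441304]), 'torque': array([-0.06230172,  0.01344658, -0.01833319]), 'gripper_force': 0.0, 'gripper_width': 91.08714837691168}
{'fx': 349.03080911488365, 'fy': 349.03080911488365, 'cx': 259.93602534612376, 'cy': 190.6460784691134, 'k1': -0.07475120674431324, 'rvec': array([ 0.52432241, -2.57954088,  1.39306287]), 'tvec': array([487.30500965, 283.72091206, 604.81146417])}
{'fx': 362.8086626352595, 'fy': 362.8086626352595, 'cx': 252.58583785049493, 'cy': 190.8887630091748, 'k1': 0.031311421878937026, 'rvec': array([ 2.17938844, -2.19878319,  0.03162671]), 'tvec': array([-147.62114921,  566.41603699,  919.04695438])}
```

View pics/top0.png

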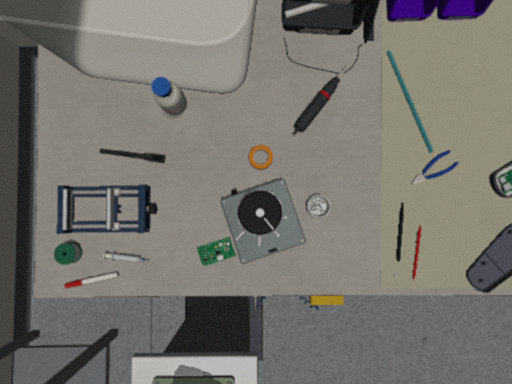

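View pics/side0.png

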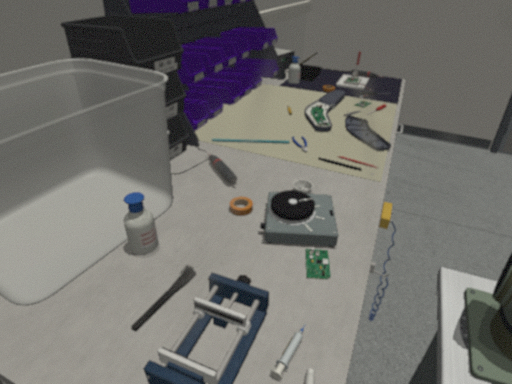

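The top view shows the box near (262,220), the dial at (260,212), and the pointer towards the lower right. I'll measure these and zoom in.

```bash
cat > h.py <<'E'
import numpy as np, cv2
from workcell import *
def K(c): return np.array([[c["fx"],0,c["cx"]],[0,c["fy"],c["cy"]],[0,0,1.]])
def dist(c): return np.array([c["k1"],0,0,0,0.])
def ray(c,uv,z):
    R=cv2.Rodrigues(c["rvec"])[0]
    n=cv2.undistortPoints(np.array(uv,float).reshape(-1,1,2),K(c),dist(c)).reshape(-1,2)
    d=np.c_[n,np.ones(len(n))]@R; o=-R.T@c["tvec"]
    return o+d*((z-o[2])/d[:,2])[:,None]
def proj(c,p): return cv2.projectPoints(np.array(p,float).reshape(-1,1,3),c["rvec"],c["tvec"],K(c),dist(c))[0].reshape(-1,2)
E
python3 - <<'E'
from h import *
im=cv2.imread("pics/top0.png"); c=camera_info("top")
print(ray(c,[[260,212],[278,232]],68).round(1))
roi=np.zeros(im.shape[:2],np.uint8); roi[165:275,200:320]=1
g=cv2.cvtColor(im,cv2.COLOR_BGR2GRAY)
m=((g<50)&(roi>0)).astype(np.uint8)
n,l,s,ce=cv2.connectedComponentsWithStats(m); i=1+s[1:,4].argmax(); print(s[i],ce[i])
cn=max(cv2.findContours((l==i).astype(np.uint8),0,2)[0],key=cv2.contourArea)
h=cv2.convexHull(cn); P=ray(c,h,68)[:,:2]; e=cv2.fitEllipse(P.astype(np.float32)); print("dial",e)
s=im[165:275,200:320]; cv2.imwrite("pics/topc.png",cv2.resize(s,None,fx=5,fy=5,interpolation=cv2.INTER_CUBIC))
E
```

```text
[[ 511.5 -171.    68. ]
 [ 463.4 -213.6   68. ]]
[ 238  191   44   44 1335] [259.1011236 211.717603 ]
dial ((511.3462219238281, -169.63172912597656), (103.39728546142578, 103.89248657226562), 120.2562026977539)
```

View pics/topc.png

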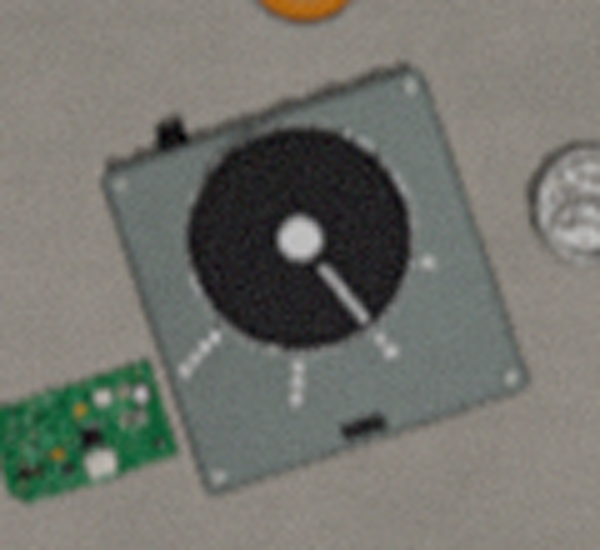

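The pointer is at two pips, so it needs 40° clockwise. Next I'll get the pip positions and box yaw, and check them against the given sizes.

```bash
python3 - <<'E'
from h import *
c=camera_info("top")
px=lambda L:np.array(L)/5.+np.array([200,165])-0.4
pip=ray(c,px([[428,262],[377,336],[297,356],[216,337]]),42)[:,:2]
cor=ray(c,px([[410,65],[107,183],[212,492],[527,382]]),40)[:,:2]
hub=ray(c,px([[299,239],[366,321]]),68)[:,:2]
bc=cor.mean(0); print("box",bc,np.linalg.norm(cor-np.roll(cor,1,0),axis=1))
e=cor-np.roll(cor,1,0); print("edge ang",np.degrees(np.arctan2(e[:,1],e[:,0])))
D=np.array([511.3,-170]); ax=hub[0]
print(hub)
for p,a in zip(pip,(-120,-160,160,120)):
    d=p-ax; print(p,np.hypot(*d),(np.degrees(np.arctan2(d[1],d[0]))-a)%360)
d=hub[1]-ax; print("ptr",np.hypot(*d),np.degrees(np.arctan2(d[1],d[0])))
# side check
cs=camera_info("side"); im=cv2.imread("pics/side0.png")
print("side proj dial centre",proj(cs,[[*ax,68]]))
E
```

```text
box [ 490.05359613 -176.66465948] [166.71419231 161.81755973 161.01160401 164.37408288]
edge ang [  19.4739868   110.77054279 -161.44592922  -71.24473201]
[[ 510.55781468 -169.56151994]
 [ 471.08642507 -201.28844173]]
[ 498.38214206 -233.16547385] 64.75886005766972 19.163003502422157
[ 462.181647   -207.58470177] 61.53060990179067 18.166991057798214
[ 452.640583   -168.04963963] 57.93696149365666 18.504681752665533
[ 462.25716996 -128.13341877] 63.63363770032025 19.37987219180681
ptr 50.6417630388444 -141.2078388773077
side proj dial centre [[292.92132294 201.18016267]]
```

move_arm([
  [0,[0.465,-0.905,0],[0,0,0]],
  [0,[0.465,-0.905,0],[0,0,0]],
  [0,[0.465,-0.905,0],[0,0,0]],
  [0,[0.465,-0.905,0],[0,0,0]],
  [0,[0.465,-0.905,0],[0,0,0]],
  [0,[0.465,-0.905,0],[0,0,0]],
  [0,[0.465,-0.905,0],[0,0,0]],
  [0,[0.465,-0.905,0],[0,0,0]],
  [0,[0.465,-0.905,0],[0,0,0]],
  [0,[0.465,-0.905,0],[0,0,0]],
  [0,[0.465,-0.905,0],[0,0,0]],
  [0,[0.465,-0.905,0],[0,0,0]],
  [0,[0.465,-0.905,0],[0,0,0]],
  [0,[0.465,-0.905,0],[0,0,0]],
  [0,[0.465,-0.905,0],[0,0,0]],
], grip_force=5)

```text
time_s: 1.35
ee_pos: [349.2, 207.2, 213.8]
ee_rot: [-180.0, -0.0, 162.3]
force: [0.0, -0.0, -0.0]
gripper_width: 1.0
gripper_force: 0.0
```

move_arm([
  [0,[0.465,-0.905,0],[0,0,0]],
  [0,[0.465,-0.905,0],[0,0,0]],
  [0,[0.465,-0.905,0],[0,0,0]],
  [0,[0.465,-0.905,0],[0,0,0]],
  [0,[0.465,-0.905,0],[0,0,0]],
  [0,[0.465,-0.905,0],[0,0,0]],
  [0,[0.465,-0.905,0],[0,0,0]],
  [0,[0.465,-0.905,0],[0,0,0]],
  [0,[0.465,-0.905,0],[0,0,0]],
  [0,[0.465,-0.905,0],[0,0,0]],
  [0,[0.465,-0.905,0],[0,0,0]],
  [0,[0.465,-0.905,0],[0,0,0]],
  [0,[0.465,-0.905,0],[0,0,0]],
  [0,[0.465,-0.905,0],[0,0,0]],
  [0,[0.465,-0.905,0],[0,0,0]],
  [0,[0,0,-0.8],[0,0,0]],
  [0,[0,0,-1],[0,0,0]],
  [0,[0,0,-1],[0,0,0]],
  [0,[0,0,-1],[0,0,0]],
  [0,[0,0,-0.8],[0,0,0]],
])

```text
time_s: 3.02
ee_pos: [522.4, -130.8, 96.8]
ee_rot: [180.0, -0.2, 162.3]
force: [-0.1, -0.5, 0.1]
gripper_width: 0.5
gripper_force: 0.0
```

move_arm([
  [0,[0,0,0],[0,0,0]],
  [0,[0,0,0],[0,0,0]],
  [0,[0,0,0],[0,0,0]],
])

```text
time_s: 3.27
ee_pos: [524.3, -131.1, 100.0]
ee_rot: [180.0, 0.1, 162.3]
force: [1.1, -0.5, 0.4]
gripper_width: 0.9
gripper_force: 0.0
```

```bash
python3 - <<'E'
from h import *
cv2.imwrite("pics/s1.png",cv2.resize(grab_frame("side")[140:270,220:380],None,fx=4,fy=4)); s=state(); print(s["time_s"],s["ee_pos"],s["ee_rot"],s["force"],s["gripper_width"])
E
```

```text
3.3167 [ 524.61643516 -131.21787564  100.44959482] [1.79987694e+02 1.62940867e-01 1.62310422e+02] [ 0.39474086 -0.23313039  0.27326126] 0.5154969414821609
```

View pics/s1.png

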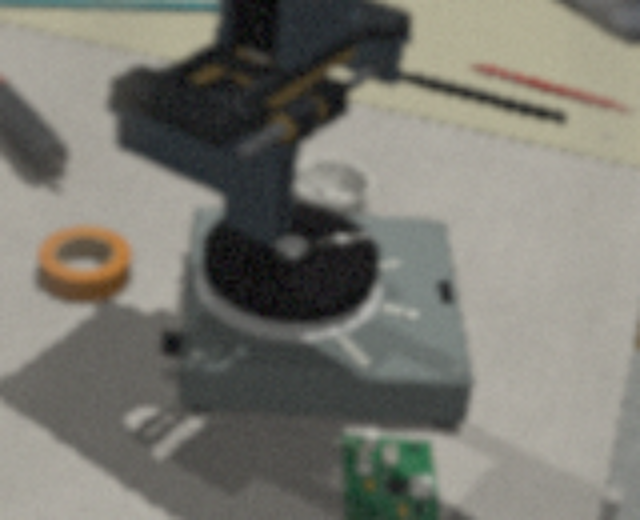

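The closed finger hovers above the rear-left part of the dial. I'll come down and watch the force.

move_arm([
  [0,[0,0,-0.4],[0,0,0]],
  [0,[0,0,-0.4],[0,0,0]],
  [0,[0,0,-0.2],[0,0,0]],
  [0,[0,0,-0.08],[0,0,0]],
  [0,[0,0,-0.08],[0,0,0]],
  [0,[0,0,-0.04],[0,0,0]],
  [0,[0,0,-0.04],[0,0,0]],
  [0,[0,0,0],[0,0,0]],
  [0,[0,0,0],[0,0,0]],
  [0,[0,0,0],[0,0,0]],
])

```text
time_s: 4.15
ee_pos: [523.7, -130.9, 68.2]
ee_rot: [180.0, 0.0, 162.3]
force: [0.4, 0.1, 1.5]
gripper_width: 0.2
gripper_force: 0.5
```

move_arm([
  [0,[0,0,-0.04],[0,0,0]],
  [0,[0,0,-0.04],[0,0,0]],
  [0,[0,0,-0.04],[0,0,0]],
  [0,[0,0,-0.04],[0,0,0]],
  [0,[0,0,0],[0,0,0]],
  [0,[0,0,0],[0,0,0]],
  [0,[0,0,0],[0,0,0]],
])

```text
time_s: 4.73
ee_pos: [523.9, -130.8, 64.9]
ee_rot: [180.0, 0.1, 162.3]
force: [-1.4, 1.5, 7.5]
gripper_width: 0.3
gripper_force: 3.8
```

move_arm([
  [0,[0,0,-0.04],[0,0,0]],
  [0,[0,0,0],[0,0,0]],
  [0,[0,0,0],[0,0,0]],
])

```text
time_s: 4.98
ee_pos: [524.1, -130.8, 64.1]
ee_rot: [180.0, 0.1, 162.3]
force: [-2.2, 1.5, 9.0]
gripper_width: 0.6
gripper_force: 4.4
```

move_arm([
  [0,[0.0267,-0.0103,0],[0,0,-0.25]],
  [0,[0.0267,-0.0103,0],[0,0,-0.25]],
  [0,[0.0267,-0.0103,0],[0,0,-0.25]],
  [0,[0.0267,-0.0103,0],[0,0,-0.25]],
  [0,[0.0267,-0.0103,0],[0,0,-0.25]],
  [0,[0.0257,-0.0126,0],[0,0,-0.25]],
  [0,[0.0257,-0.0126,0],[0,0,-0.25]],
  [0,[0.0257,-0.0126,0],[0,0,-0.25]],
  [0,[0.0257,-0.0126,0],[0,0,-0.25]],
  [0,[0.0257,-0.0126,0],[0,0,-0.25]],
])

```text
time_s: 5.82
ee_pos: [530.7, -133.5, 64.1]
ee_rot: [179.9, 0.1, 152.2]
force: [-1.2, 2.6, 8.5]
gripper_width: 0.4
gripper_force: 4.4
```

```bash
python3 - <<'E'
from h import *
a=cv2.resize(grab_frame("side")[170:250,250:350],None,fx=5,fy=5); b=cv2.resize(grab_frame("top")[165:275,200:320],(436,400)); cv2.imwrite("pics/s2.png",np.hstack([a[:400,:360],b])); s=state(); print(s["time_s"],s["ee_pos"],s["force"],s["torque"])
E
```

```text
5.9167 [ 530.65146664 -133.45613563   64.09763301] [-1.15503611  3.01577846  9.08149089] [ 0.36840166  0.20552163 -0.0362351 ]
```

View pics/s2.png

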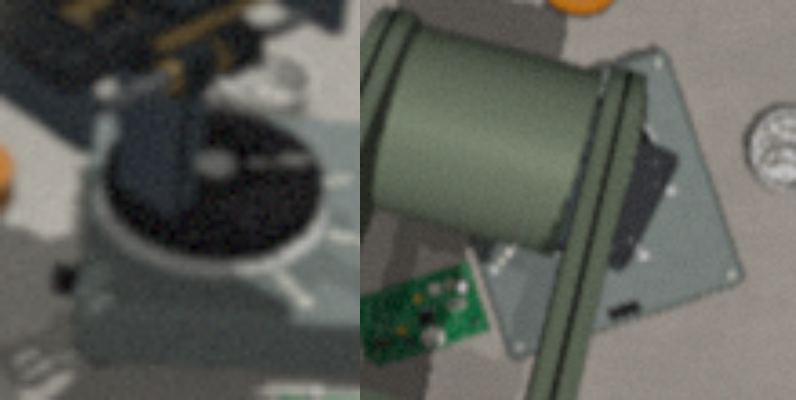

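In the side view the pointer (about (290,158) in the crop) has turned with the finger, and the box hasn't moved. I'll continue the arc.

move_arm([
  [0,[0.0245,-0.0148,0],[0,0,-0.25]],
  [0,[0.0245,-0.0148,0],[0,0,-0.25]],
  [0,[0.0245,-0.0148,0],[0,0,-0.25]],
  [0,[0.0245,-0.0148,0],[0,0,-0.25]],
  [0,[0.0245,-0.0148,0],[0,0,-0.25]],
  [0,[0.0231,-0.0169,0],[0,0,-0.25]],
  [0,[0.0231,-0.0169,0],[0,0,-0.25]],
  [0,[0.0231,-0.0169,0],[0,0,-0.25]],
  [0,[0.0231,-0.0169,0],[0,0,-0.25]],
  [0,[0.0231,-0.0169,0],[0,0,-0.25]],
  [0,[0.0215,-0.0188,0],[0,0,-0.25]],
  [0,[0.0215,-0.0188,0],[0,0,-0.25]],
  [0,[0.0215,-0.0188,0],[0,0,-0.25]],
  [0,[0.0215,-0.0188,0],[0,0,-0.25]],
  [0,[0.0215,-0.0188,0],[0,0,-0.25]],
])

```text
time_s: 7.17
ee_pos: [540.5, -140.4, 64.5]
ee_rot: [179.9, 0.2, 137.2]
force: [0.2, 0.7, 9.1]
gripper_width: 0.9
gripper_force: 4.1
```

move_arm([
  [0,[0.0198,-0.0206,0],[0,0,-0.25]],
  [0,[0.0198,-0.0206,0],[0,0,-0.25]],
  [0,[0.0198,-0.0206,0],[0,0,-0.25]],
  [0,[0.0198,-0.0206,0],[0,0,-0.25]],
  [0,[0.0198,-0.0206,0],[0,0,-0.25]],
  [0,[0.0179,-0.0223,0],[0,0,-0.25]],
  [0,[0.0179,-0.0223,0],[0,0,-0.25]],
  [0,[0.0179,-0.0223,0],[0,0,-0.25]],
  [0,[0.0179,-0.0223,0],[0,0,-0.25]],
  [0,[0.0179,-0.0223,0],[0,0,-0.25]],
  [0,[0,0,0],[0,0,0]],
  [0,[0,0,0],[0,0,0]],
])

```text
time_s: 8.17
ee_pos: [545.3, -145.8, 64.5]
ee_rot: [179.8, 0.2, 127.3]
force: [-0.4, 1.0, 8.7]
gripper_width: 0.5
gripper_force: 4.1
```

```bash
python3 - <<'E'
from h import *
im=grab_frame("side")
cv2.imwrite("pics/s3.png",cv2.resize(im[170:250,250:350],None,fx=6,fy=6)); s=state(); print(s["time_s"],s["ee_pos"],s["force"],s["torque"])
cs=camera_info("side"); t=np.radians([-141.2,-161.2,-176.2,-181.2])
print(((proj(cs,[[510.8+51*np.cos(a),-169.6+51*np.sin(a),64] for a in t])-[250,170])*6).round())
E
```

```text
8.2167 [ 545.25248251 -145.82202707   64.51564567] [0.92549044 0.67550105 8.23998037] [ 0.07265251 -0.06619827 -0.01687511]
[[371. 177.]
 [381. 201.]
 [379. 220.]
 [376. 226.]]
```

View pics/s3.png

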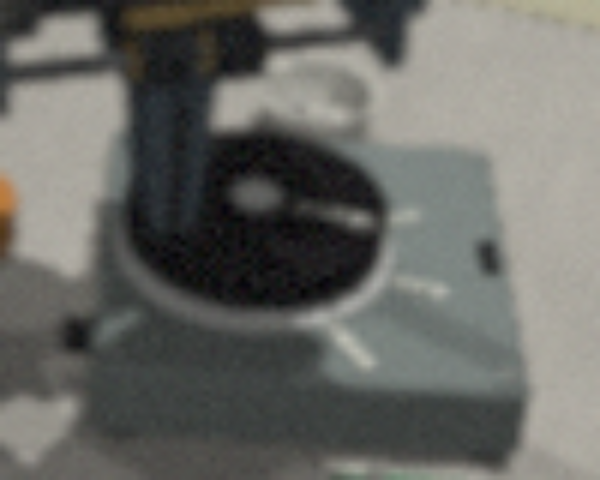

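The pointer tip is at about (372,218) in the crop, against a predicted (379,220) for 35° turned, so it has passed the hump. I'll do the last 4° and then lift.

move_arm([
  [0,[0.0159,-0.0238,0],[0,0,-0.25]],
  [0,[0.0159,-0.0238,0],[0,0,-0.25]],
  [0,[0.0159,-0.0238,0],[0,0,-0.25]],
  [0,[0.0159,-0.0238,0],[0,0,-0.25]],
  [0,[0,0,0],[0,0,0]],
  [0,[0,0,0],[0,0,0]],
  [0,[0,0,0.05],[0,0,0]],
  [0,[0,0,0.05],[0,0,0]],
  [0,[0,0,0.05],[0,0,0]],
  [0,[0,0,0.05],[0,0,0]],
  [0,[0,0,0.1],[0,0,0]],
  [0,[0,0,0.2],[0,0,0]],
  [0,[0,0,0.5],[0,0,0]],
  [0,[0,0,1],[0,0,0]],
  [0,[0,0,1],[0,0,0]],
  [0,[0,0,1],[0,0,0]],
  [0,[0,0,1],[0,0,0]],
])

```text
time_s: 9.63
ee_pos: [544.3, -147.8, 188.8]
ee_rot: [-179.9, -0.1, 123.3]
force: [0.8, 0.6, 0.0]
gripper_width: 0.3
gripper_force: 0.0
```

move_arm([
  [0,[0,1,0],[0,0,0]],
  [0,[0,1,0],[0,0,0]],
  [0,[0,1,0],[0,0,0]],
  [0,[0,1,0],[0,0,0]],
  [0,[0,1,0],[0,0,0]],
  [0,[0,1,0],[0,0,0]],
  [0,[0,1,0],[0,0,0]],
  [0,[0,1,0],[0,0,0]],
  [0,[0,1,0],[0,0,0]],
  [0,[0,1,0],[0,0,0]],
  [0,[0,1,0],[0,0,0]],
  [0,[0,1,0],[0,0,0]],
  [0,[0,0,0],[0,0,0]],
  [0,[0,0,0],[0,0,0]],
  [0,[0,0,0],[0,0,0]],
])

```text
time_s: 10.88
ee_pos: [544.6, 151.6, 187.7]
ee_rot: [-179.9, 0.0, 123.3]
force: [-0.6, 0.1, 0.8]
gripper_width: 0.5
gripper_force: 0.0
```

```bash
python3 - <<'E'
from h import *
im=grab_frame("top"); cv2.imwrite("pics/top4.png",cv2.resize(im[165:275,200:320],None,fx=5,fy=5,interpolation=cv2.INTER_CUBIC)); print(state()["time_s"])
E
```

```text
10.9333
```

View pics/top4.png

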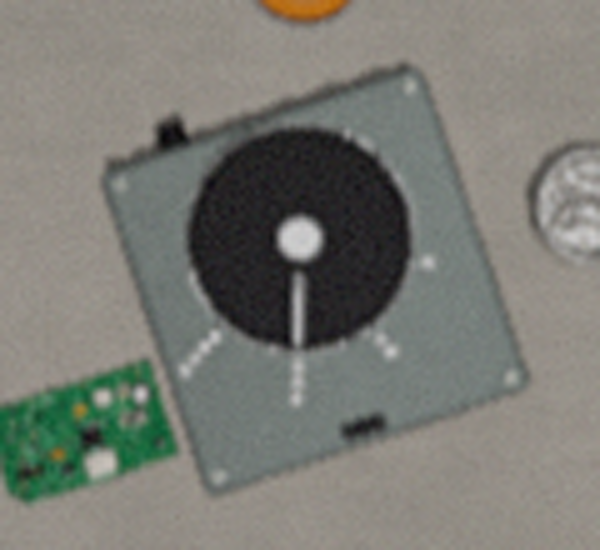

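The pointer (298,275)–(298,345) lines up with the three-pip row at x≈297. The box, board and cup are where they started, and the arm is clear.

```bash
python3 -c "
from workcell import *
print(job_done())"
```

```text
the job is handed in; nothing more can be done
None
```

The dial is in the three-pip detent, turned from two pips with about 9 N of fingertip pressure; the final top view shows the box, board and cup unmoved (only the tape roll's edge was in frame), and the job was handed in at about 11 s with the arm clear.

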